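# Load the charged cell into the oven-profile logger and shut its bay

### The arm

A 6-joint arm with a two-finger parallel gripper is mounted at the origin on a cart in front of the work surface, level with it; the furniture and walls round the work are solid. World frame = base frame: x ahead of the robot, y to its left, z up, the work surface at z = 0. Lengths are in mm, angles in degrees, forces in N, time in s.
With the tool pointing down it reaches from about 325 to 925 mm from the base axis. Payload 3.1 kg.
Tool frame: the origin (TCP) lies at the very end of the fingers, on their centre line; the grasp point (between the pads) lies grasp_offset behind it (grasp_offset is the distance from the TCP to the grasp point, in mm); z points along the fingers, x is the direction in which the jaws open and shut, and the axes are right-handed (so a half turn about z gives the same grasp; the last joint's range is limited). The gripper opens to 85 mm and grips with 20 to 120 N. Pads are 22 mm wide; open, the fingers measure 114 mm over their backs; the gripper's body (76 mm by 85 mm) begins 54 mm behind the grasp point. The pads swing forward as they close: fully open they stand 13 mm farther back than shut.
Start: joints at [64.274, 12.427, 92.441, -0, 75.132, -6.429], TCP at [206.525, 589.904, 231.3] pointing down, gripper open.
Joint ranges: [-157.48, 157.48], [-44.54, 120.13], [17.64, 146.25], [-64.5, 244.5], [7.68, 150.69], [-147.95, 147.95]. Speed limits (degrees/s): [159.86, 159.86, 180, 180, 180, 180].

### API

Orientations are given as [roll, pitch, yaw] about the fixed x, y, z axes, in that order (R = Rz(yaw) Ry(pitch) Rx(roll)).
In Python, from station import * gives the robot as it stands. Calls block until the motion is done:
- goto(position, orientation): joint-space move of the TCP to a pose.
- move_l(position, attitude=None, speed=150): straight line of the TCP; attitude=None keeps the orientation; speed is the mean speed in mm/s.
- move_j(angles): joint-space move.
- grip(opening, squeeze=None): finger opening in mm; squeeze is the grip in N (None keeps the last); returns when the fingers have stopped.
- wait(seconds).
- solve_ik(position, orientation): joint angles nearest the present ones, or None.
- get_obs(): the state.
- get_image(name): name is "scene" or "top"; returns the picture (400x640x3 uint8, red, green, blue); there is no depth.
- get_calibration(name): a dict with "fx", "fy", "cx", "cy" (pixels), "R" (3x3) and "t" (3): a world point X has camera coordinates R X + t. Camera axes: x right, y down, z forward; pixel columns grow to the right and rows downward; lengths in mm; the calibration is good to about 2 mm. A picture is of the moment at which its call begins. get_calibration takes no time and is no camera call.
A pose or a line that the arm cannot do raises Unreachable and nothing moves.
- sign_off(): hands the job in, once; it reports no verdict.
Trained networks look in the newest picture that a camera, given by its name, has taken for a name from the list of things; names that differ only in an ending like _2 or _b are one class to them, and where a whole thing is asked for, a point or a joint stands for the part that bears it (a point fixed in the world has none). Each returns a list of dicts, best first, with "score" (0 to 1); they miss things now and then, are a little off and sometimes report something else, mostly with a low value. They report only what shows in the picture. A call takes as long as a camera call. They do not tell look-alikes from the thing itself.
- spot_in(name, camera): "extent" ([centre column, centre row, width, height] in pixels, round what is visible of it).
- regions_of(name, camera): "region" (400x640 bool, what is visible of it) and "extent" ([centre column, centre row, width, height] in pixels, round what is visible of it).
The state is a dict: "t": time; "joint_pos": joint angles; "qvel": joint speeds; "effort": joint torques, N m; "tcp_pos": TCP position; "ee_rot": TCP orientation; "wrist_force": force on the tool from outside, world axes, zero at the start; "moment": the same for the moment, N m; "grip_width": finger opening in mm.
Only numpy, scipy, OpenCV 4.12 (cv2) and the standard library are available. Lean on these libraries where they do the work, as an engineer would, in place of code of your own. Each camera call takes 0.05 s, during which the arm holds its last target.

### The job

Take the charged cell out of its cradle and load it into the oven-profile logger: flat end against the coil spring, roll the button end down past the retaining lip, let it forward gently onto its contact without snapping so that it lies flat in the holder under the lip, and let go. Then slide the bay cover fully home. Never force the cell against the holder, and leave the other things on the bench alone.

Things in the scene. Friction and masses are not known exactly. Their poses are not given: they have to be found in the camera images.
- cell: Charged battery cell: plain grey cylinder 22 mm across, 70 mm long over all, loose, 0.05 to 0.1 kg. Origin at its middle on the axis; own x along the axis to the button end (y, z may be rolled). The flat steel end is at x = -35 mm, the body's other end at +33, then the button, 9 mm across, 2 mm high. Starts level in the charging cradle, axis 27 mm above the bench. Grip it across the middle.
- cell_button (a point): Centre of the outer face of the cell's button: on the axis, 35 mm from the middle.
- charger: Black charging cradle, 128 x 60 mm, fixed. Origin on the bench below the cell's middle, x along the cell. The cell lies in two V saddles near its ends, between an end post (-x) and a housing (+x), both under 33 mm high; beside the cell's middle 34 mm nothing stands above 7 mm, so fingers reach down both sides. Lift the cell straight up.
- logger: Aluminium oven-profile logger (flat data recorder), 258 x 84 mm, screwed to the bench. Origin on the bench below the middle of its open battery bay; x from the bay toward the case body, z up. Bay x -72 to +56 mm, floor 6 mm up, rims at y +-40 mm, 12 mm high. Case body x +56 to +186, 44 mm high (47 with the parked cover). A black cell holder stands in the bay.
- bay_mid (a point): Middle of a cell seated in the holder, 27 mm above the bench, if the holder sits central. The holder is screwed down through slotted holes: ALL of it, spring to lip, may sit up to 12 mm either way along the logger's x. The shift is not reported: feel for it. The cell rests on two V saddles, 13 mm long, at x -24.5 and +22.5 mm from here, its underside 16 mm up; fingers fit between them.
- bay_spring (a point): Middle of the free face of the coil spring's end disc (13 mm across, 27 mm above the bench), holder central. It yields toward the logger's -x, 1 N per mm, coil-bound after 13 mm; a seated cell leaves it 4 mm pressed. Bring the cell in button end raised about 26 deg, its flat end's low edge 13 mm above its seat, clear of disc and lip; press, then lower. Block 16 mm behind, 38 mm high.
- bay_lip (a point): Top inner edge of the retaining lip, holder central: lip 20 mm wide, 39.5 to 43 mm above the bench, on a wall whose contact face is 5 mm farther along +x. Spring to lip is only 61 mm: keep the spring pressed 10 to 12 mm while the cell is lowered and rolled level, else it lands on the lip. Press it down on the saddles, still held let it forward some 7 mm to the contact, then let go.
- cover (a joint): Grey sliding sleeve cover, 128 mm long, 90 mm wide, top 47 mm above the bench. 0 = parked over the case body, bay open (starts at 0 to 4 mm); 0.128 m = home, bay covered. Slides toward the logger's -x with about 2.5 N of friction and stays where it is left. Its underside is 45 mm above the bench: a cell not fully down blocks it.
- cover_bar (a point): Middle of the top of the cover's raised thumb bar: 12 mm along x, 50 mm along y, 12 mm high, top 59 mm above the bench; at logger x = +86 mm with the cover at 0, -42 mm when home. Push it from its +x side or pinch it.
- jar: Round solder-paste jar with black lid, 61 mm across, 53 mm high; bystander. Origin at its underside.
- flux: Small white dropper bottle, 38 mm across, 109 mm high; bystander. Origin at its underside.
- driver: Screwdriver, 191 mm long, 30 mm thick, lying on the bench; bystander. Origin below its middle.
- cutters: Side cutters, 51 x 131 mm, 11 mm high, lying on the bench; bystander. Origin below the middle.
Things that resemble listed ones, but are neither listed nor needed, are in the scene too. There is more than one size of the cell; the job needs the smaller.

How it is judged:
By the outcome, as a careful person would: the job done as asked, in the order asked, and still so for the second after the job is handed in, with the robot touching nothing.
It also fails if it takes over 72 s, if anything falls off the work surface, if the arm or the gripper's body presses on something with over 40 N, if the wrist force passes 120 N, or if a joint passes its speed limit or range.

## Working session

There is one attempt and no reset: what is moved stays moved. The work goes in short steps, each a Python script; the robot and the scene stay as the last script left them, time stands still between calls to the robot, and variables do not carry over. Pictures are saved under pics/ and viewed, and the job is handed in when it is done.

```bash
ls; mkdir -p pics; python3 - <<'E'
from station import *
import cv2
for n in ("scene","top"):
    im=get_image(n); cv2.imwrite(f"pics/{n}0.png",im[:,:,::-1])
    c=get_calibration(n); print(n,c)
    for o in ("cell","charger","logger","cover","jar","flux","driver","cutters"):
        print(o,[(round(d["score"],2),[round(float(v)) for v in d["extent"]]) for d in spot_in(o,n)])
o=get_obs();print(o)
E
```

```text
pics
scene {'fx': 504.0929417452448, 'fy': 504.0929417452448, 'cx': 327.9312017217371, 'cy': 198.52994238484732, 'R': array([[ 0.66326842, -0.74813359,  0.01926476],
       [-0.46314071, -0.43055223, -0.77467765],
       [ 0.58785686,  0.50489692, -0.63206283]]), 't': array([-328.16605576,  316.08063278,  953.00579113])}
cell [(0.96, [360, 251, 31, 34]), (0.84, [407, 267, 27, 22])]
charger [(0.84, [408, 265, 52, 47])]
logger [(0.87, [315, 197, 83, 74])]
cover [(0.92, [329, 184, 54, 41])]
jar [(0.89, [408, 215, 29, 31]), (0.35, [331, 184, 52, 41])]
flux [(0.73, [447, 227, 22, 44])]
driver [(0.71, [311, 264, 69, 45])]
cutters [(0.58, [234, 197, 51, 28]), (0.4, [408, 267, 53, 49])]
top {'fx': 459.2829943092295, 'fy': 459.2829943092295, 'cx': 315.4530647313847, 'cy': 199.81308300670347, 'R': array([[ 0.00970976, -0.99991611, -0.00857226],
       [-0.99477733, -0.00878808, -0.10168992],
       [ 0.10160605,  0.00951488, -0.99477921]]), 't': array([ 22.85708129, 528.54372823, 996.32716231])}
cell [(0.75, [425, 205, 12, 29])]
charger [(0.83, [425, 205, 27, 55])]
logger [(0.69, [284, 183, 62, 122])]
cover [(0.57, [282, 156, 42, 58])]
jar [(0.9, [380, 141, 23, 32])]
flux [(0.93, [430, 140, 23, 19])]
driver [(0.3, [281, 156, 46, 60])]
cutters [(0.71, [204, 241, 22, 57])]
{'t': 0.9, 'joint_pos': array([ 6.42741688e+01,  1.24249601e+01,  9.24400920e+01, -3.23316419e-04,
        7.51307423e+01, -6.42945458e+00]), 'qvel': array([-0.07417523,  0.05564767,  0.05243008, -0.07608149, -0.00821491,
       -0.11821085]), 'effort': array([-8.63469450e-04, -3.96878099e+01, -3.04263031e+01, -1.03332468e-04,
        4.51141559e-04,  3.91488783e-06]), 'tcp_pos': array([206.53621302, 589.91812324, 231.33568463]), 'ee_rot': array([ 1.79999219e+02, -4.14412739e-03,  7.07037064e+01]), 'wrist_force': array([ 0.09137792, -0.26443235,  0.22709765]), 'moment': array([-0.05403351,  0.01930214,  0.03302211]), 'grip_width': 85.48462316750462}
```

```bash
python3 - <<'E'
import cv2
a=cv2.imread("pics/scene0.png");b=cv2.imread("pics/top0.png")
cv2.imwrite("pics/scene0z.png",cv2.resize(a[150:310,200:480],(784,448),interpolation=cv2.INTER_CUBIC))
cv2.imwrite("pics/top0z.png",cv2.resize(b[100:290,180:460],(800,543),interpolation=cv2.INTER_CUBIC))
E
```

```text
(no output)
```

View pics/scene0z.png

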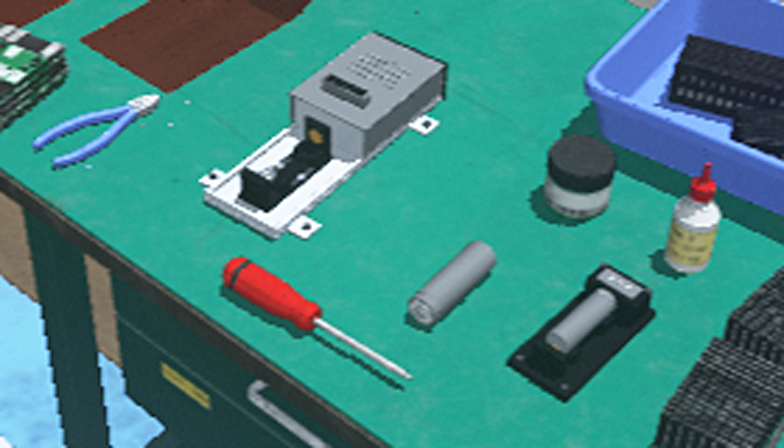

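View pics/top0z.png

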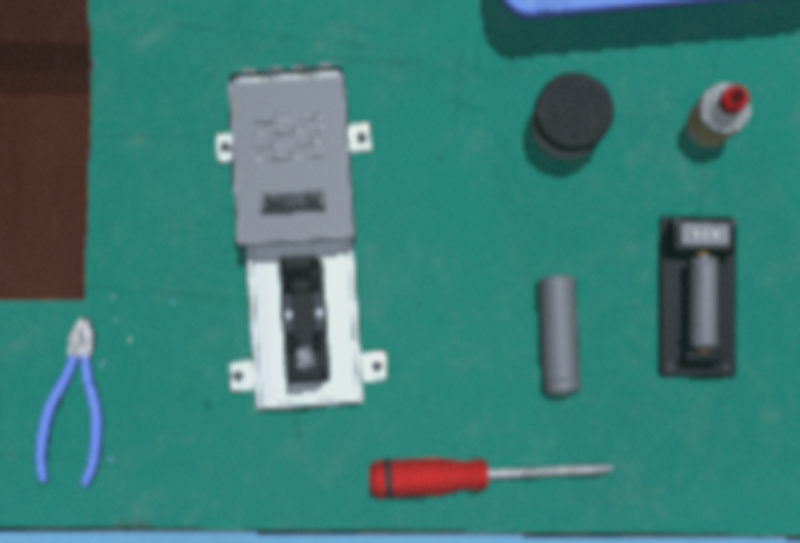

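View pics/top0.png

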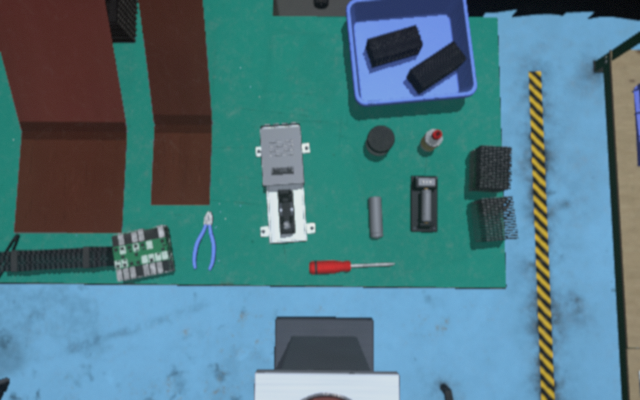

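```bash
python3 - <<'E'
import cv2,numpy as np
a=cv2.imread("pics/scene0.png");b=cv2.imread("pics/top0.png")
def crop(im,c0,r0,w,h,s,name):
    z=cv2.resize(im[r0:r0+h,c0:c0+w],(w*s,h*s),interpolation=cv2.INTER_NEAREST)
    for i in range(0,w,10):
        cv2.putText(z,str(c0+i),(i*s,8),0,.3,(0,0,255),1); cv2.line(z,(i*s,10),(i*s,14),(0,0,255),1)
    for j in range(0,h,10):
        cv2.putText(z,str(r0+j),(0,j*s+4),0,.3,(0,0,255),1); cv2.line(z,(20,j*s),(24,j*s),(0,0,255),1)
    cv2.imwrite(name,z)
crop(a,375,235,65,60,10,"pics/sc_ch.png")
crop(b,405,165,45,75,8,"pics/tp_ch.png")
crop(a,265,155,105,85,7,"pics/sc_lg.png")
crop(b,250,115,70,135,4,"pics/tp_lg.png")
E
```

```text
(no output)
```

View pics/sc_ch.png

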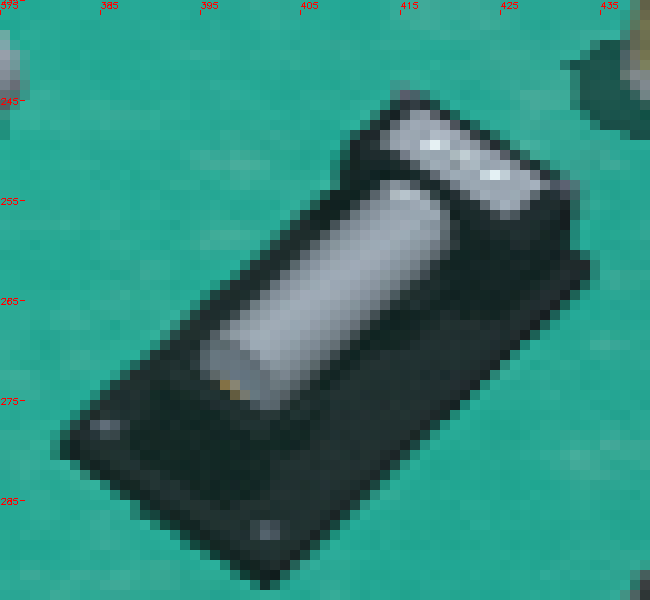

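View pics/tp_ch.png

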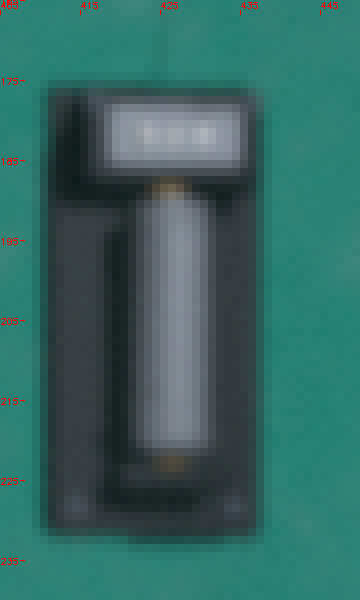

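View pics/sc_lg.png

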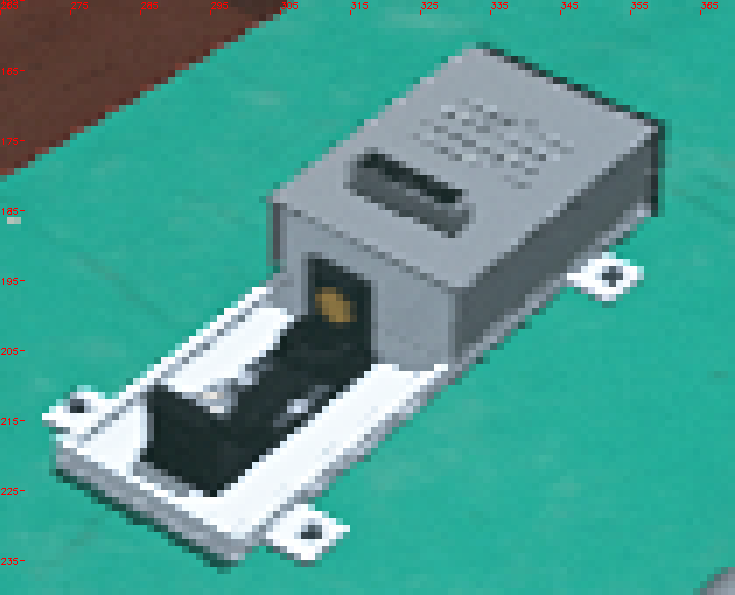

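View pics/tp_lg.png

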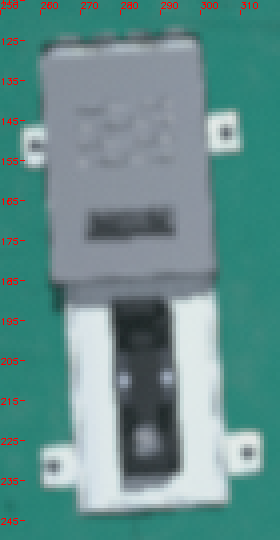

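```bash
python3 - <<'E'
import cv2,numpy as np
a=cv2.imread("pics/scene0.png");b=cv2.imread("pics/top0.png")
z=[cv2.resize(a[r:r+40,c:c+40],(390,390),interpolation=cv2.INTER_CUBIC) for c,r in ((340,232),(385,245))]
z=np.hstack(z); z=np.clip((z.astype(float)-30)*1.6,0,255).astype(np.uint8)
cv2.imwrite("pics/cells.png",z)
E
```

```text
(no output)
```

View pics/cells.png

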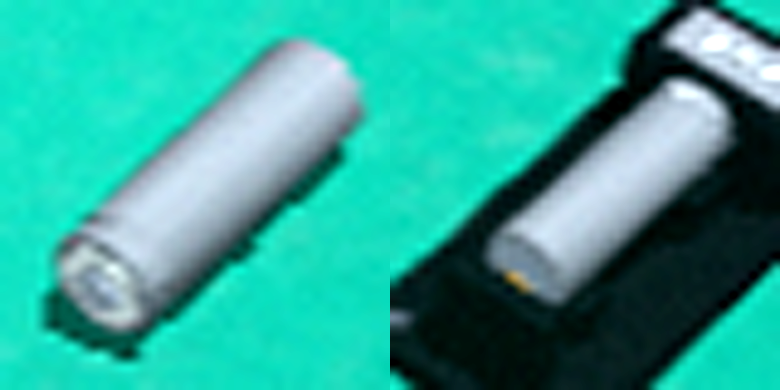

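```bash
cat > h.py <<'E'
from station import *
import numpy as np,cv2
from scipy.optimize import least_squares
from scipy.spatial.transform import Rotation as Rn
C={n:get_calibration(n) for n in("scene","top")}
def proj(n,X):
    c=C[n]; p=np.atleast_2d(X)@np.array(c["R"]).T+np.array(c["t"])
    return np.c_[c["fx"]*p[:,0]/p[:,2]+c["cx"],c["fy"]*p[:,1]/p[:,2]+c["cy"]]
def world(P,pose):
    P=np.atleast_2d(np.array(P,float)); a=np.radians(pose[2]);c,s=np.cos(a),np.sin(a)
    return np.c_[pose[0]+c*P[:,0]-s*P[:,1],pose[1]+s*P[:,0]+c*P[:,1],P[:,2]]
E
cat > fit.py <<'E'
from h import *
lg=[("scene",56,45,47,303.7,183.8,1),("scene",56,-45,47,330,196.4,1),("scene",184,-45,47,359.5,172.4,1),("scene",184,45,47,333.6,161.4,1),
("scene",-72,42,0,273.3,222.3,0),("scene",-72,-42,0,297,236,0),
("top",184,45,47,260,127.5,1),("top",184,-45,47,299.5,124.5,1),("top",56,45,47,262.3,185,1),("top",56,-45,47,302.7,182.3,1),
("top",-72,42,6,269.5,242.3,0),("top",-72,-42,6,307,239.7,0)]
def res(v,full=False):
    P=[[a[1]-v[3]*a[6],a[2],a[3]] for a in lg]; W=world(P,v)
    r=np.array([proj(a[0],w)[0]-[a[4],a[5]] for a,w in zip(lg,W)])
    return r if full else r.ravel()
s=least_squares(res,[480,80,0,2],loss="soft_l1"); print("logger",s.x); print(res(s.x,True).round(1).tolist())
ch=[("scene",-64,30,0,381,280),("scene",-64,-30,0,401.5,293.7),("scene",64,-30,0,433.8,261.5),
("top",-64,30,4,410.7,231.5),("top",-64,-30,4,436.8,231.5),
("scene",-35,0,27,400,271.3),("top",-35,0,27,426.3,221),]
def r2(v,full=False):
    W=world([a[1:4] for a in ch],v)
    r=np.array([proj(a[0],w)[0]-[a[4],a[5]] for a,w in zip(ch,W)])
    return r if full else r.ravel()
t=least_squares(r2,[450,-250,0],loss="soft_l1"); print("charger",t.x); print(r2(t.x,True).round(1).tolist())
def draw(im,n,pose,P,col,off,sc):
    q=(proj(n,world(P,pose))-off+.5)*sc
    cv2.polylines(im,[q.astype(int)],True,col,1)
def box(x0,x1,y,z):return [(x0,y,z),(x1,y,z),(x1,-y,z),(x0,-y,z)]
for n,off,wh,sc in(("scene",(265,155),(175,145),4),("top",(250,115),(200,130),4)):
    im=cv2.imread(f"pics/{n}0.png")[off[1]:off[1]+wh[1],off[0]:off[0]+wh[0]]
    im=cv2.resize(im,None,fx=sc,fy=sc,interpolation=cv2.INTER_NEAREST); L=s.x;q=L[3]
    for b,c in((box(56-q,184-q,45,47),(0,0,255)),(box(-72,186,42,0),(255,0,0)),(box(-72,56,40,12),(0,255,255)),([(80-q,25,59),(92-q,25,59),(92-q,-25,59),(80-q,-25,59)],(0,255,0)),
      ([(-35,11,27),(35,11,27),(35,-11,27),(-35,-11,27)],(255,0,255)),(box(30,36,10,43),(255,255,0))): draw(im,n,L,b,c,np.array(off),sc)
    for b,c in((box(-64,64,30,0),(0,0,255)),(box(-35,33,11,27),(0,255,0)),(box(-35,35,0.1,38),(0,0,255))): draw(im,n,t.x,b,c,np.array(off),sc)
    cv2.imwrite(f"pics/fit_{n}.png",im)
E
python3 fit.py
```

```text
logger [507.91749254  94.80765991   4.31847539   1.67216842]
[[-0.2, -0.9], [0.8, -0.0], [-0.2, 0.7], [-0.9, -0.3], [-0.5, -0.4], [1.4, 0.1], [-0.5, 0.2], [0.4, 0.5], [0.3, -0.4], [0.9, -0.4], [-0.3, 0.1], [-0.6, 0.3]]
charger [ 524.93167043 -216.25697756    0.6219504 ]
[[-0.8, 0.3], [0.9, 0.6], [-0.2, 0.9], [-0.4, 0.0], [0.1, -0.0], [0.0, 0.3], [-0.7, -3.0]]
```

View pics/fit_scene.png

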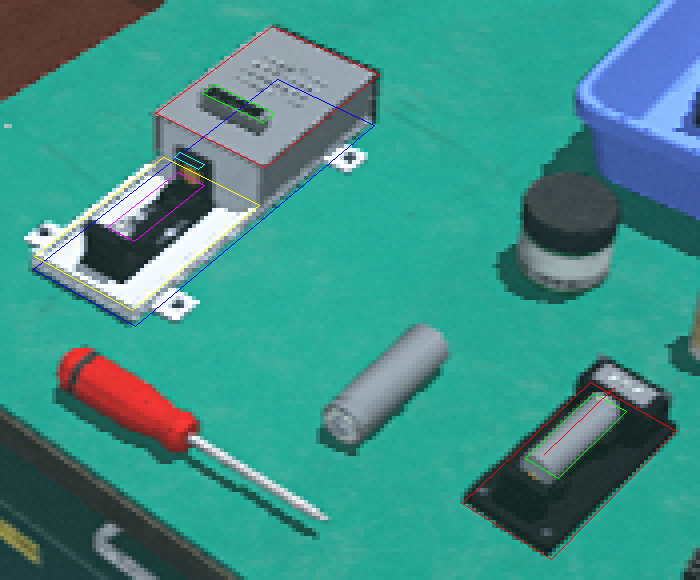

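View pics/fit_top.png

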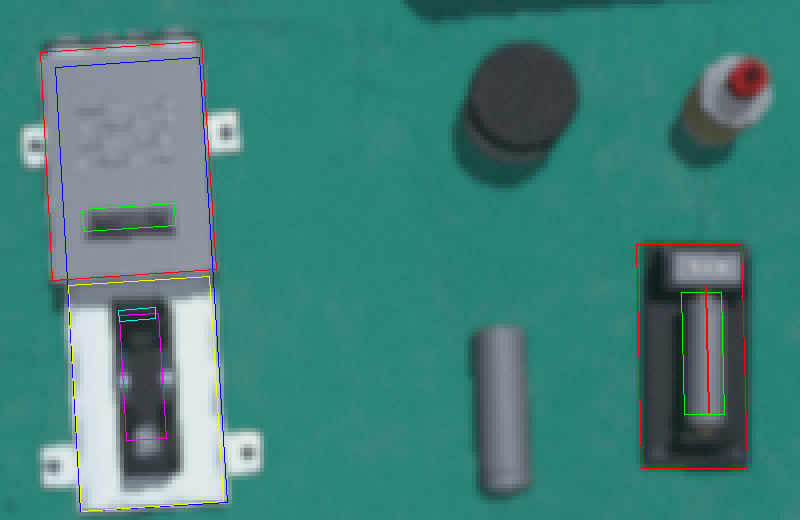

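```bash
cat > fc.py <<'E'
from h import *
ob=[("scene",-35,0,27,400,271.3,1,1),("top",-35,0,27,426.2,221.3,1,1),("top",33,0,27,426.2,189.7,1,1),
("top",0,11,27,421.5,205.3,1,0),("top",0,-11,27,430.9,205.3,1,0)]
def r(v):
    o=[]
    for a in ob:
        d=proj(a[0],world(a[1:4],[v[0],v[1],.6]))[0]-a[4:6]; o+=[d[0]*a[6],d[1]*a[7]]
    return np.array(o)
s=least_squares(r,[520,-216]);print(s.x,s.fun.round(1))
# scene cell silhouette
reg=regions_of
for n in("scene","top"):
    get_image(n)
    for d in regions_of("cell",n)[:2]:
        m=d["region"]; ys,xs=np.nonzero(m); print(n,d["score"],m.sum(),xs.mean(),ys.mean(),xs.min(),xs.max(),ys.min(),ys.max(), cv2.minAreaRect(np.c_[xs,ys].astype(np.float32)))
print(proj("scene",world([0,0,27],[*s.x,.6])),proj("top",world([0,0,27],[*s.x,.6])))
E
python3 fc.py
```

```text
[ 520.36316711 -218.06595638] [-0.5  1.8  0.3 -1.2 -0.5 -0.1 -0.4 -0.   0.1 -0. ]
scene 0.76 407 360.03685503685506 250.9189189189189 345 375 236 265 ((360.2500305175781, 250.24998474121094), (12.020816802978516, 36.769554138183594), 45.0)
scene 0.56 271 407.0110701107011 264.24354243542433 395 419 253 275 ((407.00006103515625, 264.0000305175781), (9.899495124816895, 26.870054244995117), 45.0)
top 0.59 527 375.32637571157494 216.76470588235293 369 382 196 237 ((375.5, 216.5), (41.0, 13.0), 90.0)
top 0.55 313 425.64536741214056 204.7476038338658 421 431 189 220 ((426.0, 204.5), (31.0, 10.0), 90.0)
[[408.38959293 264.47437682]] [[426.06912289 204.34574789]]
```

```bash
cat >> h.py <<'E'
def tool_rot(yaw,pitch_up,flip):
    # cell axis yaw (deg), nose-up pitch; tool z along -cell z ; jaws along cell y
    Rc=Rn.from_euler('ZYX',[yaw,-pitch_up,0],degrees=True).as_matrix()
    s=1 if flip>0 else -1
    R=np.c_[s*Rc[:,1], s*Rc[:,0]*1.0, -Rc[:,2]]
    assert np.linalg.det(R)>0
    return R
def rpy(R): return Rn.from_matrix(R).as_euler('xyz',degrees=True)
E
python3 - <<'E'
import station
print([n for n in dir(station) if not n.startswith('_')]); print(getattr(station,'grasp_offset',None))
from h import *
for f in(1,-1):
  for y,p,pos in((.6,0,[524,-218,20]),(4.3,26,[508,95,40]),(4.3,0,[508,95,20]),(4.3,0,[620,105,60])):
    q=solve_ik(pos,rpy(tool_rot(y,p,f))); print(f,p,pos,rpy(tool_rot(y,p,f)).round(1),None if q is None else np.round(q,1))
E
```

```text
['Unreachable', 'get_calibration', 'get_image', 'get_obs', 'goto', 'grasp_offset', 'grip', 'move_j', 'move_l', 'regions_of', 'sign_off', 'solve_ik', 'spot_in', 'wait']
18.700000000000003
1 0 [524, -218, 20] [180.    0.   90.6] [ -29.7   21.1  107.2    0.    51.7 -120.3]
1 26 [508, 95, 40] [154.    0.   94.3] [  2.3   2.9 131.6   2.6  19.5 -94.3]
1 0 [508, 95, 20] [180.    0.   94.3] [  2.8  16.  114.1  -0.   49.8 -91.5]
1 0 [620, 105, 60] [180.    0.   94.3] [  3.2  23.8  98.   -0.   58.2 -91.1]
-1 0 [524, -218, 20] [180.    0.  -89.4] [-29.7  21.1 107.2  -0.   51.7  59.7]
-1 26 [508, 95, 40] [-154.     0.   -85.7] [  2.3   2.9 131.6   2.6  19.5  85.7]
-1 0 [508, 95, 20] [180.    0.  -85.7] [  2.8  16.  114.1  -0.   49.8  88.5]
-1 0 [620, 105, 60] [180.    0.  -85.7] [ 3.2 23.8 98.  -0.  58.2 88.9]
```

```bash
python3 - <<'E'
from h import *
R=rpy(tool_rot(.6,0,-1))
goto([524,-218,150],R); grip(60)
move_l([524,-218,60],speed=150)
for n in("scene","top"):
    cv2.imwrite(f"pics/pre_{n}.png",cv2.resize(get_image(n)[150:310,340:500],(480,480),interpolation=cv2.INTER_CUBIC)[:,:,::-1])
o=get_obs();print(o["t"],o["tcp_pos"],o["wrist_force"],o["grip_width"])
E
python3 -c "
import cv2,numpy as np
cv2.imwrite('pics/pre.png',np.hstack([cv2.resize(cv2.imread(f'pics/pre_{n}.png'),(400,400)) for n in('scene','top')]))"
```

```text
5.3833 [ 525.32047795 -218.74479397   61.60963528] [-0.0427545   0.01600398  1.16611133] 60.47007015800154
```

View pics/pre.png

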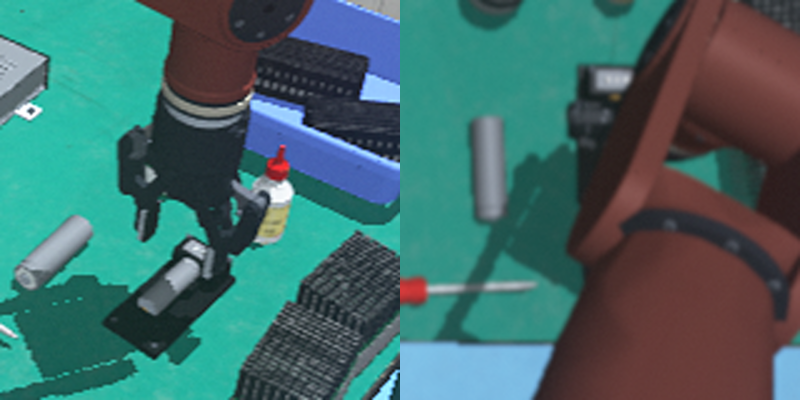

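```bash
python3 - <<'E'
from h import *
move_l([524,-218,10.5],speed=60); wait(.2)
o=get_obs();print(o["t"],o["tcp_pos"],o["wrist_force"])
grip(15,20)
o=get_obs();print(o["t"],o["tcp_pos"],o["wrist_force"],o["moment"],o["grip_width"])
cv2.imwrite("pics/gr.png",cv2.resize(get_image("scene")[220:310,360:480],(800,600),interpolation=cv2.INTER_CUBIC)[:,:,::-1])
E
```

```text
6.5583 [ 524.44712838 -218.23531121   11.05396075] [-0.48500702  0.0326361   0.0026281 ]
6.9833 [ 524.0937723  -217.7213388    10.74323139] [0.46648727 1.83742779 2.1969323 ] [ 0.2332459   0.06123223 -0.11091268] 21.3539731342123
```

View pics/gr.png

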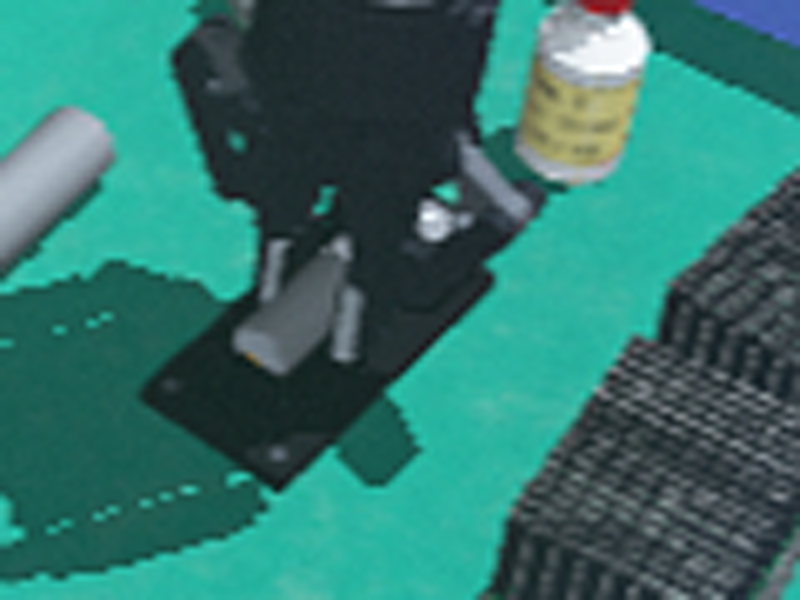

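```bash
python3 - <<'E'
from h import *
grip(15,80)
o=get_obs();print(o["t"],o["tcp_pos"],o["wrist_force"],o["grip_width"])
move_l([524,-217.7,60],speed=60)
move_l([524,-217.7,130],speed=150)
L=[507.9,94.8,4.3]
# transfer to above bay pitched, facing scene camera
goto([470,0,170],rpy(tool_rot(4.3,26,-1))); wait(.3)
o=get_obs();print(o["t"],o["tcp_pos"],o["wrist_force"],o["grip_width"])
for n in("scene","top"): cv2.imwrite(f"pics/lift_{n}.png",get_image(n)[:,:,::-1])
p=proj("scene",np.array([[470,0,170]]));print(p,proj("top",[[470,0,170]]))
E
```

```text
7.25 [ 524.18528431 -217.83266272   11.01521197] [-0.69405704  2.1591619   5.34394793] 19.78424360920536
10.0583 [470.71272435  -0.79851558 170.15386864] [-0.11670934 -0.08508305 -0.11686553] 19.763188348970438
[[322.02016228 183.5710438 ]] [[329.08158665 222.75761215]]
```

View pics/lift_scene.png

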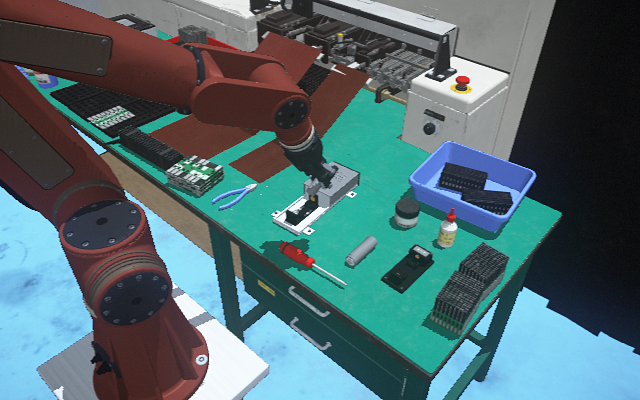

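```bash
python3 - <<'E'
import cv2,numpy as np
a=cv2.imread("pics/lift_scene.png")[145:235,265:385];b=cv2.imread("pics/lift_top.png")[170:260,270:390]
cv2.imwrite("pics/lz.png",cv2.resize(a,(800,600),interpolation=cv2.INTER_CUBIC));cv2.imwrite("pics/lzt.png",cv2.resize(b,(800,600),interpolation=cv2.INTER_CUBIC))
E
```

```text
(no output)
```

View pics/lz.png

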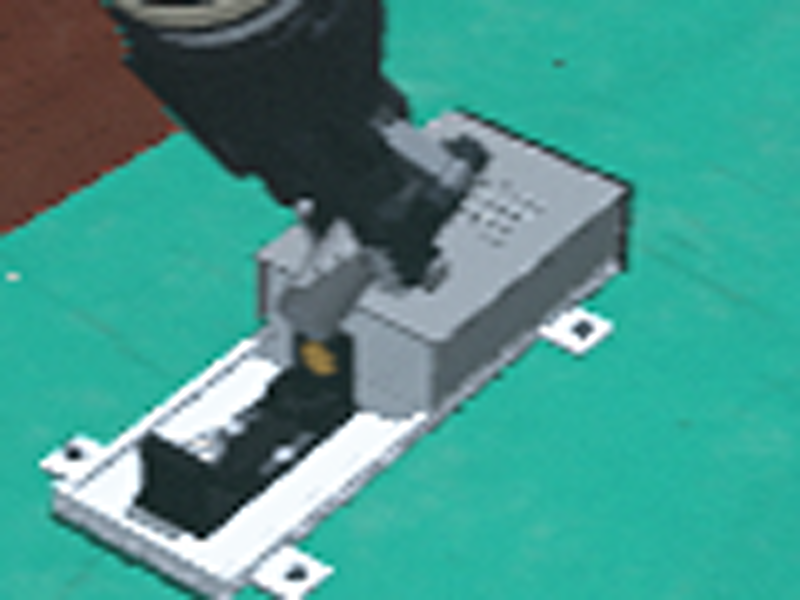

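View pics/lzt.png

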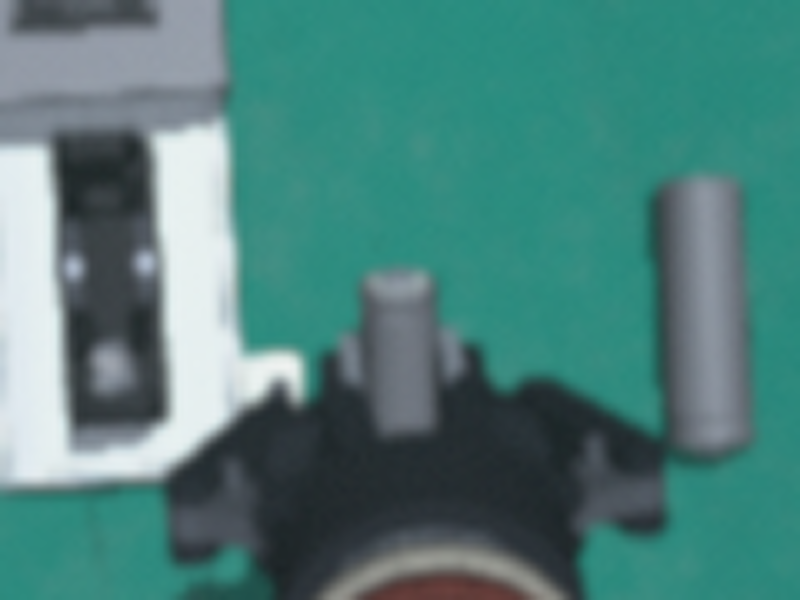

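```bash
python3 - <<'E'
from h import *
L=[507.9,94.8,4.3]
for s in(-12,-6,0,6,12):
    print(s,"contact",proj("scene",world([35+s,0,27],L)).round(1).tolist(),"lip top z43 inner",proj("top",world([30+s,0,43],L)).round(1).tolist(),"spring disc top",proj("top",world([-31+s,0,27],L)).round(1).tolist(),"block top front",proj("top",world([-47+s,0,38],L)).round(1).tolist(), "blk scene",proj("scene",world([[-47+s,y,38] for y in(10,-10)],L)).round(1).tolist())
o_t=np.array([470.7,-.8,170.15]); R=tool_rot(4.3,26,-1)
G=o_t-18.7*R[:,2]; ax=-R[:,1]; up=-R[:,2]; print(G,ax,up)
for d in(-2,0,3,6):
    M=G-d*ax
    f=lambda a,b:proj("top",M+a*ax+b*up).round(1).tolist()[0]
    print(d,"front top",f(33,11),"front bot",f(33,-11),"button",f(35,0),"scene flat ctr",proj("scene",M-35*ax).round(1).tolist())
E
```

```text
-12 contact [[309.4, 201.5]] lip top z43 inner [[284.2, 199.9]] spring disc top [[286.4, 228.0]] block top front [[286.4, 235.1]] blk scene [[285.3, 213.0], [291.5, 216.4]]
-6 contact [[310.8, 200.4]] lip top z43 inner [[284.1, 197.2]] spring disc top [[286.2, 225.3]] block top front [[286.3, 232.3]] blk scene [[286.9, 211.8], [293.1, 215.1]]
0 contact [[312.3, 199.2]] lip top z43 inner [[283.9, 194.5]] spring disc top [[286.1, 222.6]] block top front [[286.1, 229.6]] blk scene [[288.5, 210.6], [294.6, 213.9]]
6 contact [[313.7, 198.1]] lip top z43 inner [[283.7, 191.8]] spring disc top [[285.9, 219.9]] block top front [[286.0, 226.9]] blk scene [[290.1, 209.3], [296.2, 212.6]]
12 contact [[315.2, 197.0]] lip top z43 inner [[283.6, 189.1]] spring disc top [[285.7, 217.2]] block top front [[285.8, 224.1]] blk scene [[291.6, 208.1], [297.8, 211.4]]
[462.52553454  -1.41464115 186.95744867] [0.89626406 0.06739043 0.43837115] [-0.43713719 -0.03286851  0.89879405]
-2 front top [329.3, 211.1] front bot [328.7, 206.7] button [329.0, 207.8] scene flat ctr [[311.9, 190.9]]
0 front top [329.4, 212.1] front bot [328.8, 207.7] button [329.0, 208.9] scene flat ctr [[311.3, 191.7]]
3 front top [329.5, 213.6] front bot [328.9, 209.2] button [329.1, 210.4] scene flat ctr [[310.6, 192.7]]
6 front top [329.5, 215.1] front bot [329.0, 210.7] button [329.2, 211.9] scene flat ctr [[309.8, 193.8]]
```

```bash
cat >> h.py <<'E'
L=[507.9,94.8,4.3]; D=4.0; H=16.1
def tcp_for(ex,ez,th,ly=0.0,d=None,L_=None):
    "TCP for cell with flat end's low edge at logger (ex,ly,ez), nose up th"
    d=D if d is None else d
    t=np.radians(th);ax=np.array([np.cos(t),0,np.sin(t)]);up=np.array([-np.sin(t),0,np.cos(t)])
    p=np.array([ex,ly,ez])+(35+d)*ax+(11-H)*up
    return world(p,L)[0], rpy(tool_rot(L[2],th,-1))
def low_edge(o,d=None):
    "inverse from obs: ex,ly,ez,th in logger frame"
    d=D if d is None else d
    R=Rn.from_euler('xyz',o["ee_rot"],degrees=True).as_matrix()
    ax=-R[:,1];up=-R[:,2]
    E=np.array(o["tcp_pos"])-(35+d)*ax-(11-H)*up
    a=np.radians(L[2]);v=E[:2]-L[:2]
    return np.array([np.cos(a)*v[0]+np.sin(a)*v[1],-np.sin(a)*v[0]+np.cos(a)*v[1],E[2],np.degrees(np.arcsin(ax[2]))])
def lf(n=5,dt=.02):
    a=np.radians(L[2]);F=[]
    for i in range(n):
        F.append(get_obs()["wrist_force"]); wait(dt)
    F=np.mean(F,0); return np.array([np.cos(a)*F[0]+np.sin(a)*F[1],-np.sin(a)*F[0]+np.cos(a)*F[1],F[2]])
E
python3 - <<'E'
from h import *
goto(*tcp_for(-14,90,26)); 
move_l(*tcp_for(-14,29,26),speed=80); wait(.3)
f0=lf(10,.03); o=get_obs(); print("base",f0.round(2),low_edge(o).round(2),o["t"])
np.save("f0.npy",f0)
for n in("scene","top"): cv2.imwrite(f"pics/in_{n}.png",get_image(n)[:,:,::-1])
x=-14
while x>-38:
    x-=2; move_l(*tcp_for(x,29,26),speed=40); wait(.08)
    f=lf(3)-f0; e=low_edge(get_obs()); print(x,f.round(2),e.round(2))
    if f[0]>2.5 or np.abs(f).max()>5: break
print(get_obs()["t"])
E
python3 -c "
import cv2,numpy as np
a=cv2.imread('pics/in_scene.png')[145:235,265:385];b=cv2.imread('pics/in_top.png')[160:250,230:350]
cv2.imwrite('pics/inz.png',np.vstack([cv2.resize(x,(400,300),interpolation=cv2.INTER_CUBIC) for x in(a,b)]))"
```

```text
base [-0.21  0.04 -0.65] [-1.402e+01  1.000e-02  2.899e+01  2.600e+01] 12.2917
-16 [ 0.13 -0.3  -0.38] [-16.01   0.    29.01  26.  ]
-18 [ 0.22  0.57 -0.3 ] [-18.01  -0.    28.99  26.  ]
-20 [ 0.14 -0.42 -0.16] [-1.999e+01  1.000e-02  2.901e+01  2.600e+01]
-22 [-0.1   0.8   0.33] [-2.197e+01 -1.000e-02  2.903e+01  2.601e+01]
-24 [0.26 0.78 0.04] [-24.    -0.    29.01  26.  ]
-26 [ 0.08 -0.3  -0.02] [-25.96   0.    29.05  26.01]
-28 [1.44 0.04 0.09] [-27.54  -0.03  29.31  26.06]
-30 [ 2.37 -0.69  0.19] [-29.27  -0.07  29.48  26.09]
-32 [ 4.2  -0.54  1.95] [-31.08  -0.06  29.59  26.11]
15.8417
```

View pics/inz.png

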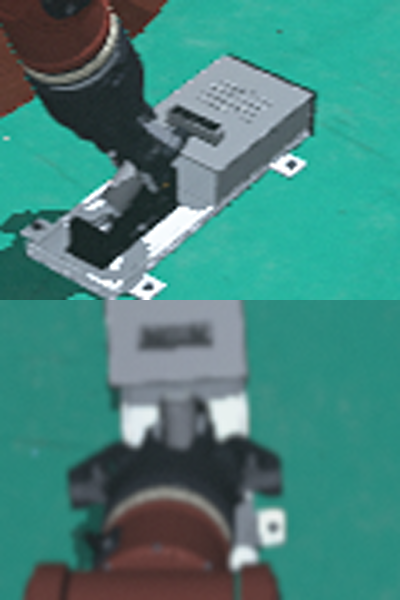

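```bash
cat > press.py <<'E'
from h import *
import json,sys
f0=np.load("f0.npy")
S=-28.8
off=np.array([-.9,0,-.5])
def step(ex,ez,th,sp=40,w=.08,n=3):
    global off
    move_l(*tcp_for(ex+off[0],ez+off[2],th,off[1]),speed=sp); wait(w)
    f=lf(n)-f0; e=low_edge(get_obs())
    err=np.array([ex-e[0],0,ez-e[2]]); off=off+np.clip(.7*err,-.8,.8)
    off[0]=np.clip(off[0],-5,5);off[2]=np.clip(off[2],-3,3)
    return f,e
E
python3 - <<'E'
from press import *
for p in (5,7.5,9.5,11.3):
    ex=S-p+(33.5-29)*np.tan(np.radians(26))
    f,e=step(ex,29,26); print(p,f.round(2),e.round(2),off.round(2))
    if f[0]>14 or abs(f[2])>8: break
f,e=step(ex,29,26,n=8); print(p,f.round(2),e.round(2),off.round(2),get_obs()["t"],get_obs()["grip_width"])
np.save("off.npy",off)
E
```

```text
5 [ 5.34 -0.91  4.54] [-31.5   -0.08  29.2   26.12] [-0.9  0.  -0.5]
7.5 [ 6.36 -0.47  4.27] [-33.36  -0.1   29.41  26.22] [-0.9  0.  -0.5]
9.5 [ 7.82 -0.02  3.48] [-34.99  -0.11  29.6   26.33] [-0.9  0.  -0.5]
11.3 [ 9.32 -0.1   2.4 ] [-36.58  -0.12  29.74  26.45] [-0.9  0.  -0.5]
11.3 [9.3  0.14 3.76] [-36.76  -0.13  29.63  26.52] [-0.9  0.  -0.5] 17.8417 19.737802745906905
```

```bash
python3 - <<'E'
import press
from press import *
press.off=np.array([-2.2,0,-1.1])
tr=[(11.3,29,26),(11.3,29,26)]+[(11.3,29-12*k,26*(1-k)) for k in np.linspace(0,1,12)[1:]]
for i,(p,ez,th) in enumerate(tr):
    ex=S-p+(33.5-ez)*np.tan(np.radians(th))
    f,e=step(ex,ez,th,w=.05); pg=S-(e[0]-(33.5-e[2])*np.tan(np.radians(e[3])))
    print(p,round(ez,1),round(th,1),"F",f.round(1),"e",e.round(2),"pgeo",round(pg,2),press.off.round(1))
    if f[0]>15 or abs(f[2])>10 or abs(f[1])>6: print("STOP");break
np.save("off.npy",press.off); print(get_obs()["t"],get_obs()["grip_width"])
cv2.imwrite("pics/pr.png",cv2.resize(get_image("scene")[165:240,265:365],(800,600),interpolation=cv2.INTER_CUBIC)[:,:,::-1])
E
```

```text
11.3 29 26 F [ 8.9 -0.1  3.1] e [-36.46  -0.15  30.03  26.45] pgeo 9.39 [-3.   0.  -1.8]
11.3 29 26 F [ 9.  -0.1  4.4] e [-36.51  -0.16  29.84  26.54] pgeo 9.54 [-3.8  0.  -2.4]
11.3 27.9 23.6 F [ 8.9 -1.1  6.9] e [-35.88  -0.43  28.82  24.3 ] pgeo 9.2 [-4.6  0.  -3. ]
11.3 26.8 21.3 F [10.5 -1.5  5.3] e [-36.27  -0.46  27.08  21.97] pgeo 10.06 [-5.  0. -3.]
11.3 25.7 18.9 F [10.4 -1.6  6.1] e [-36.44  -0.45  25.93  19.62] pgeo 10.34 [-5.  0. -3.]
11.3 24.6 16.5 F [10.9 -1.2  4.5] e [-36.56  -0.4   24.6   17.24] pgeo 10.53 [-5.  0. -3.]
11.3 23.5 14.2 F [11.5 -0.8  4.3] e [-36.87  -0.28  23.24  14.86] pgeo 10.8 [-5.   0.  -2.8]
11.3 22.5 11.8 F [11.2  0.   3.9] e [-37.19  -0.15  22.11  12.48] pgeo 10.91 [-5.   0.  -2.5]
11.3 21.4 9.5 F [11.8  1.   2.8] e [-37.62   0.    21.01  10.11] pgeo 11.05 [-5.   0.  -2.3]
11.3 20.3 7.1 F [11.3  0.7  3.6] e [-37.9    0.07  20.13   7.75] pgeo 10.92 [-5.   0.  -2.2]
11.3 19.2 4.7 F [11.8  0.9  3.4] e [-38.45   0.11  18.94   5.38] pgeo 11.02 [-5.  0. -2.]
11.3 18.1 2.4 F [11.8  0.3  3.2] e [-38.93   0.13  17.94   3.02] pgeo 10.95 [-5.   0.  -1.9]
11.3 17.0 0.0 F [12.6  1.2  2.9] e [-39.49   0.07  16.82   0.67] pgeo 10.89 [-5.   0.  -1.8]
22.3917 20.17037597739857
```

View pics/pr.png

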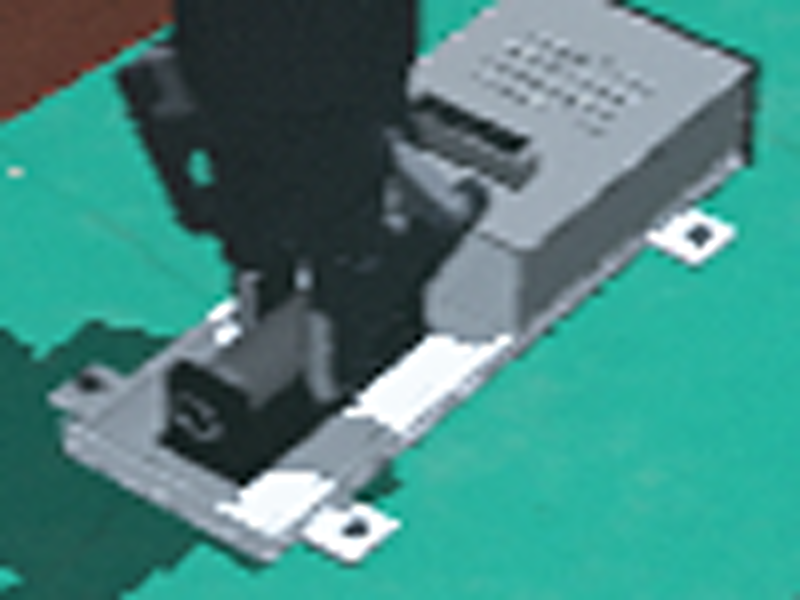

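```bash
python3 - <<'E'
import press
from press import *
press.off=np.load("off.npy")
cz=17+press.off[2]
for i in range(12):
    cz-=.5
    move_l(*tcp_for(S-11.3+press.off[0],cz,-.5),speed=30); wait(.08)
    f=lf(4)-f0; e=low_edge(get_obs()); print(round(cz,2),f.round(1),e.round(2))
    if f[2]>8 or f[0]>14.5: break
np.save("cmd.npy",[S-11.3+press.off[0],cz,-.5]); print(get_obs()["t"],get_obs()["moment"])
E
```

```text
14.74 [11.9  0.4  3.1] [-3.959e+01  1.000e-02  1.645e+01  1.700e-01]
14.24 [11.3  0.6  5.2] [-3.944e+01 -1.000e-02  1.630e+01  1.800e-01]
13.74 [10.4  0.4  8. ] [-39.4   -0.    16.2    0.17]
13.24 [ 9.3  0.6 10.8] [-3.940e+01  2.000e-02  1.609e+01  1.500e-01]
24.0417 [ 0.20560249 -1.25418635  0.14071499]
```

```bash
python3 - <<'E'
from press import *
cx,cz,th=np.load("cmd.npy"); cz=14.0
for i in range(24):
    cx+=.6
    move_l(*tcp_for(cx,cz,th),speed=20); wait(.06)
    f=lf(4)-f0; e=low_edge(get_obs()); print(round(cx,2),f.round(1),e.round(2))
    if f[0]<0.5 or f[2]>12 or f[2]<-3: break
np.save("cmd.npy",[cx,cz,th]); print(get_obs()["t"],get_obs()["moment"])
cv2.imwrite("pics/fw.png",cv2.resize(get_image("scene")[165:240,265:365],(800,600),interpolation=cv2.INTER_CUBIC)[:,:,::-1])
E
```

```text
-44.5 [10.1  0.4  6.6] [-39.15  -0.    16.26   0.13]
-43.9 [9.1 0.5 7.9] [-39.11  -0.    16.23   0.06]
-43.3 [8.  0.8 8.9] [-3.895e+01  1.000e-02  1.623e+01 -0.000e+00]
-42.7 [7.  0.1 9.9] [-3.874e+01  2.000e-02  1.624e+01 -6.000e-02]
-42.1 [ 6.5  0.7 11. ] [-3.849e+01  3.000e-02  1.624e+01 -1.000e-01]
-41.5 [ 5.4  0.6 12. ] [-38.25   0.05  16.25  -0.15]
26.2917 [ 0.11147514 -0.77524417  0.13046337]
```

View pics/fw.png

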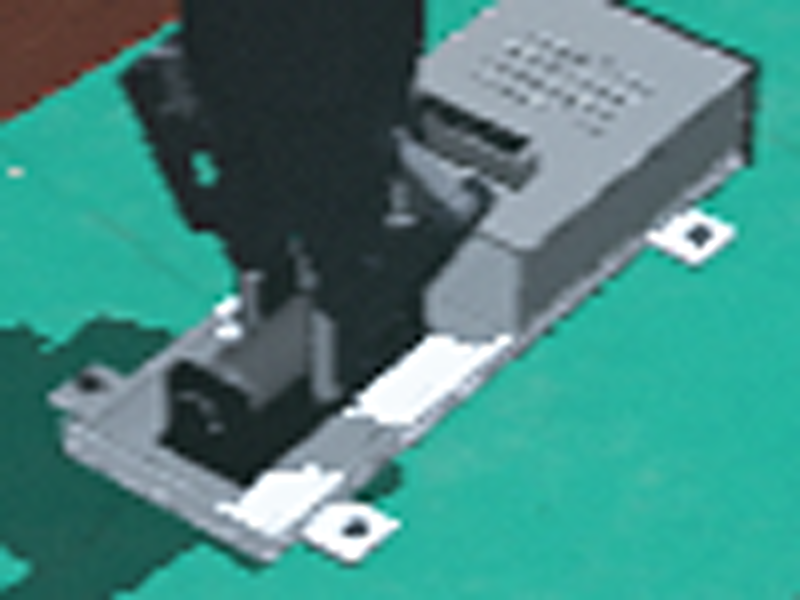

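```bash
cat > fwd.py <<'E'
from press import *
cx,cz,th=np.load("cmd.npy"); hist=[]
cz+=1.0
for i in range(20):
    move_l(*tcp_for(cx,cz,th),speed=20); wait(.06)
    f=lf(4)-f0; e=low_edge(get_obs()); print(round(cx,2),round(cz,2),f.round(1),e.round(2)); hist.append(e[0])
    if f[0]<-1 or f[2]>14 or f[2]<-3: break
    if len(hist)>4 and hist[-1]-hist[-4]<.35 and e[0]>-36: print("stalled");break
    cz+=np.clip(.25*(f[2]-4),-.5,.8); cx+=.7
np.save("cmd.npy",[cx,cz,th]); print(get_obs()["t"],get_obs()["moment"])
cv2.imwrite("pics/fw2.png",cv2.resize(get_image("scene")[165:240,265:365],(800,600),interpolation=cv2.INTER_CUBIC)[:,:,::-1])
E
python3 fwd.py
```

```text
-41.5 15.0 [8.8 0.1 5.2] [-3.793e+01  1.000e-02  1.640e+01 -7.000e-02]
-40.8 15.29 [ 8.9 -0.1  4. ] [-37.66   0.    16.43  -0.12]
-40.1 15.28 [7.4 0.6 5.6] [-3.739e+01  2.000e-02  1.642e+01 -1.800e-01]
-39.4 15.68 [ 7.3 -0.1  3.4] [-3.701e+01  2.000e-02  1.651e+01 -2.100e-01]
-38.7 15.54 [6.5 0.  6. ] [-3.673e+01  1.000e-02  1.649e+01 -2.800e-01]
-38.0 16.03 [6.8 0.2 2.8] [-3.625e+01  2.000e-02  1.657e+01 -2.800e-01]
-37.3 15.73 [6.2 0.5 5.7] [-3.598e+01  2.000e-02  1.651e+01 -3.600e-01]
-36.6 16.16 [6. 0. 4.] [-35.5    0.05  16.59  -0.37]
-35.9 16.17 [ 5.6 -0.   5.5] [-3.520e+01  3.000e-02  1.657e+01 -4.200e-01]
-35.2 16.55 [5.2 0.  3.9] [-3.493e+01  1.000e-02  1.663e+01 -4.700e-01]
-34.5 16.53 [4.7 0.2 5.2] [-3.460e+01  3.000e-02  1.662e+01 -5.200e-01]
-33.8 16.84 [3.9 0.1 4.2] [-3.410e+01  2.000e-02  1.668e+01 -5.300e-01]
-33.1 16.89 [3.3 0.1 3.3] [-3.349e+01  3.000e-02  1.670e+01 -5.500e-01]
-32.4 16.72 [2.1 0.2 5. ] [-3.277e+01  3.000e-02  1.667e+01 -5.400e-01]
-31.7 16.98 [3.  0.7 2.3] [-3.190e+01 -1.000e-02  1.674e+01 -5.200e-01]
-31.0 16.55 [0.2 0.  6.2] [-3.187e+01  2.000e-02  1.669e+01 -6.300e-01]
-30.3 17.1 [-2.7  0.1  5.7] [-3.183e+01 -2.000e-02  1.675e+01 -7.000e-01]
32.7167 [-0.10350879  0.49014868  0.15631043]
```

```bash
python3 - <<'E'
from press import *
cx,cz,th=np.load("cmd.npy")
move_l(*tcp_for(-31.3,16.9,0),speed=20); wait(.1)
f=lf(4)-f0; e=low_edge(get_obs()); print(f.round(1),e.round(2))
grip(38); wait(.1); f=lf(4)-f0; o=get_obs();print(f.round(1),low_edge(o).round(2),o["grip_width"],o["tcp_pos"])
p=o["tcp_pos"]
move_l([p[0],p[1],60],speed=60); move_l([p[0],p[1],150],speed=150)
move_l([p[0]-30,p[1]-130,180],speed=200)
print(get_obs()["t"])
for n in("scene","top"): cv2.imwrite(f"pics/rel_{n}.png",get_image(n)[:,:,::-1])
E
python3 -c "
import cv2,numpy as np
a=cv2.imread('pics/rel_scene.png')[160:240,265:365];b=cv2.imread('pics/rel_top.png')[170:250,240:340]
cv2.imwrite('pics/relz.png',np.hstack([cv2.resize(x,(400,320),interpolation=cv2.INTER_CUBIC) for x in(a,b)]))"
```

```text
[ 0.  -0.1  0.2] [-31.78   0.    16.46  -0.05]
[-0.1 -0.2  0.3] [-3.123e+01  3.000e-02  1.695e+01  1.000e-02] 37.81031820094686 [515.64668063  95.41540354  11.84989883]
36.2
```

View pics/relz.png

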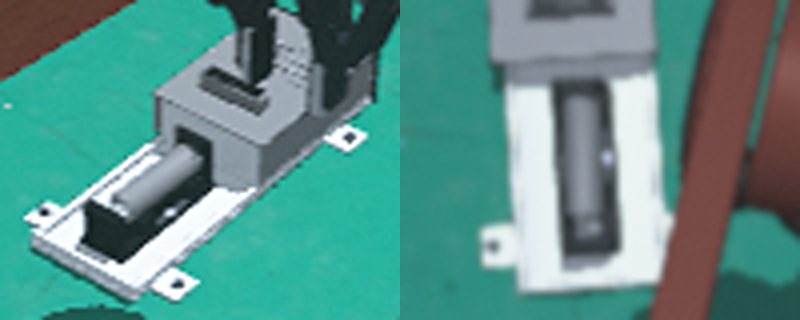

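```bash
python3 - <<'E'
from press import *
R=rpy(tool_rot(L[2],0,-1))
grip(0,40)
P=lambda x,z:world([x,0,z],L)[0]
move_l(P(120,130),R,speed=250)
move_l(P(120,51.5),R,speed=120); wait(.25)
f1=lf(8); np.save("f1.npy",f1); print("base",f1.round(2),get_obs()["tcp_pos"],get_obs()["t"])
x=120
for x in (115,110,107,104,101,98,95):
    move_l(P(x,51.5),R,speed=40); wait(.05); f=lf(3)-f1; print(x,f.round(1))
    if f[0]>1.5 or abs(f[2])>5: break
np.save("cx.npy",[x]); print(get_obs()["t"])
cv2.imwrite("pics/cv.png",cv2.resize(get_image("scene")[140:240,260:380],(720,600),interpolation=cv2.INTER_CUBIC)[:,:,::-1])
E
```

```text
base [-0.13 -0.08  0.02] [627.90164355 103.84680064  52.05181345] 38.9083
115 [ 0.4  0.  -0.1]
110 [ 0.4  0.2 -0.1]
107 [ 0.2 -0.3 -0.6]
104 [0.4 0.2 0.4]
101 [ 0.6 -0.1  0.6]
98 [ 2.  -0.2  0.8]
41.0583
```

View pics/cv.png

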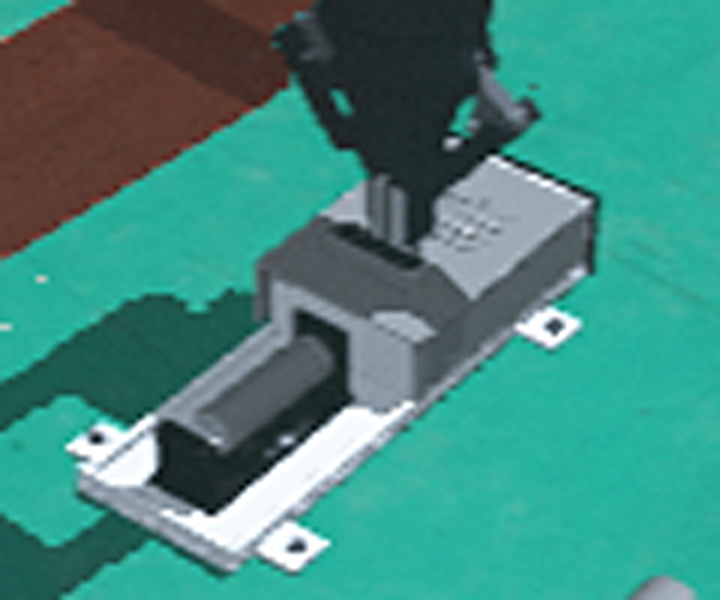

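```bash
python3 - <<'E'
from press import *
R=rpy(tool_rot(L[2],0,-1)); f1=np.load("f1.npy")
P=lambda x,z:world([x,0,z],L)[0]
def lx(): 
    p=world([0,0,0],L)[0]; a=np.radians(L[2]); v=get_obs()["tcp_pos"]-p; return np.cos(a)*v[0]+np.sin(a)*v[1]
x=98
while x>-45:
    x-= 15 if x>-5 else 2
    move_l(P(x,51.5),R,speed=60); wait(.04); f=lf(3)-f1; print(x,f.round(1),round(lx(),1))
    if f[0]>9 or abs(f[2])>10: break
np.save("cx.npy",[x]); print(get_obs()["t"])
cv2.imwrite("pics/cv2.png",cv2.resize(get_image("scene")[140:240,260:380],(720,600),interpolation=cv2.INTER_CUBIC)[:,:,::-1])
E
```

```text
83 [ 0.5 -0.2  0. ] 81.5
68 [ 0.2 -0.2 -0.2] 67.2
53 [ 0.4 -0.1 -0.3] 52.1
38 [-0.3  0.2 -0.2] 37.0
23 [ 0.2  0.3 -0.3] 22.1
8 [0.4 0.  0.3] 7.1
-7 [ 0.1 -0.1 -0.1] -7.9
-9 [ 1.   0.4 -0.4] -9.0
-11 [ 2.4 -0.2 -1.6] -10.7
-13 [1.7 0.1 0.4] -13.0
-15 [1.4 0.6 1.2] -15.1
-17 [ 2.1 -0.3  1.1] -17.1
-19 [ 1.9 -0.8  0.9] -19.3
-21 [2.  0.1 0.7] -21.2
-23 [ 1.8 -0.5 -0.6] -23.1
-25 [ 6.5  0.6 -4.4] -23.2
-27 [10.   0.5 -6.6] -23.3
47.9667
```

View pics/cv2.png

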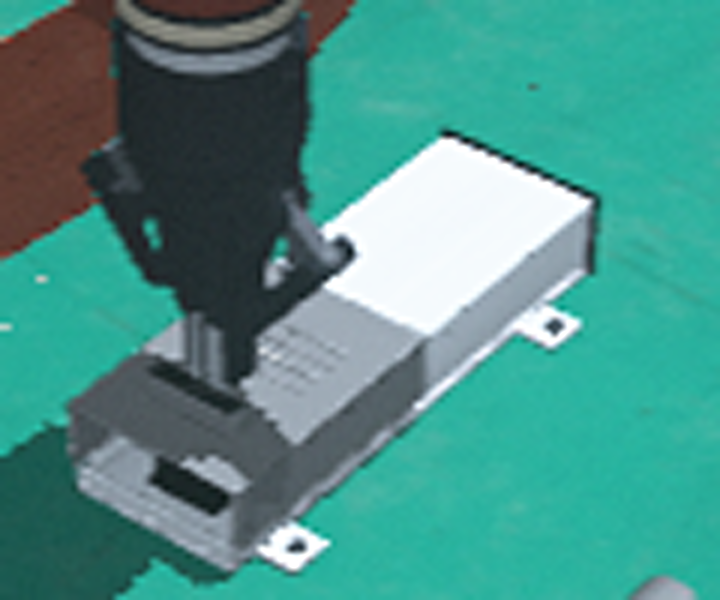

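```bash
python3 - <<'E'
from press import *
R=rpy(tool_rot(L[2],0,-1)); f1=np.load("f1.npy")
P=lambda x,z:world([x,0,z],L)[0]
def lx(): 
    p=world([0,0,0],L)[0]; a=np.radians(L[2]); v=get_obs()["tcp_pos"]-p; return np.cos(a)*v[0]+np.sin(a)*v[1]
for x in(-29,-31): move_l(P(x,51.5),R,speed=40); wait(.1); print((lf(3)-f1).round(1),lx())
move_l(P(-10,52.5),R,speed=60); move_l(P(-10,150),R,speed=150)
goto([400,-120,220],R); wait(.2)
for n in("scene","top"): cv2.imwrite(f"pics/end_{n}.png",get_image(n)[:,:,::-1])
print(get_obs()["t"])
for n,off,wh,sc in(("scene",(260,150),(110,100),6),("top",(250,115),(80,140),4)):
    im=cv2.imread(f"pics/end_{n}.png")[off[1]:off[1]+wh[1],off[0]:off[0]+wh[0]]
    im=cv2.resize(im,None,fx=sc,fy=sc,interpolation=cv2.INTER_NEAREST)
    for q,c in((128,(0,0,255)),(120,(255,0,0))):
        b=[(56-q,45,47),(184-q,45,47),(184-q,-45,47),(56-q,-45,47)]
        cv2.polylines(im,[((proj(n,world(b,L))-np.array(off)+.5)*sc).astype(int)],True,c,1)
    cv2.imwrite(f"pics/endz_{n}.png",im)
E
```

```text
[13.   0.1 -8.7] -23.378497457849534
[ 16.6   1.2 -12.1] -23.472212949009542
51.3833
```

View pics/endz_scene.png

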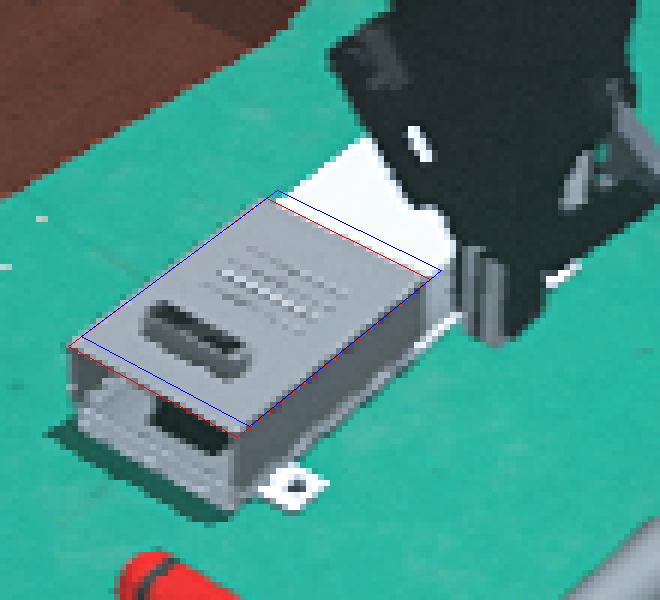

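View pics/endz_top.png

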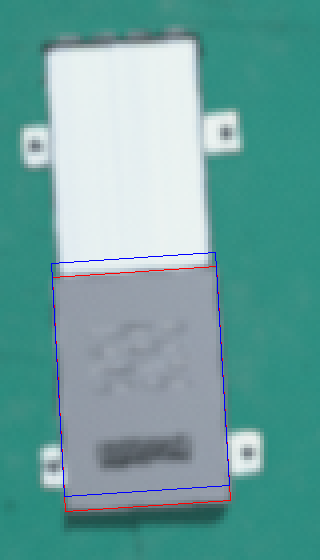

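View pics/end_scene.png

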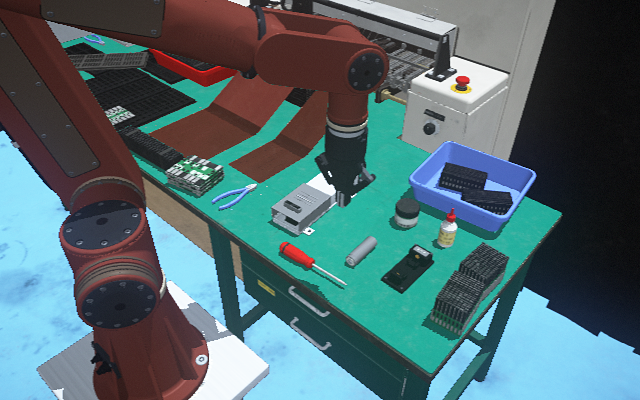

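The cover sits on the 128 mm outline in both views (front edge at rows 240–243 in the top view). The bystanders are unmoved and the arm is clear, so I'm handing in.

```bash
python3 -c "
from station import *
sign_off(); print(get_obs()['t'])"
```

```text
the job is handed in; nothing more can be done
the job is handed in; nothing more can be done
```

The smaller, charged cell is in the logger and the bay cover is slid fully home. I handed the job in with the clock at about 51 s of the 72 s, and the hand-in gave no verdict.

**Loading:**
- I lifted the cell from the cradle and brought it in button end raised 26°. I felt the spring, and the holder sits about 2 mm toward the logger's +x.
- I pressed the spring to about 11–12 N while rolling the cell level, then pushed it down onto the saddles. The downward push peaked at about 12 N.
- I let it forward about 7.6 mm onto the contact in small steps and released it at near-zero force. A picture after release showed it lying flat in the holder.

**Cover:** I pushed it by the bar, against about 2 N, until it met a hard stop. I pressed up to 16.6 N there without it moving further. In both camera views it lies on the outline computed for 128 mm.

**Checks that did not agree exactly:**
- The finger travel on the cover came to about 122–124 mm, against about 126 mm expected. I put this down to not knowing the exact first contact point and starting position, since the stop and the pictures both say home.
- While sliding the cell forward, the downward force rose to 12 N at one point. I eased it to about 4 N before continuing.
- The cell cannot be seen in full under the closed cover, so its final pose rests on the picture taken before closing and on the cover passing over it freely.

The last picture shows the other things on the bench where they were, and the arm clear of everything.

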